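# Slide the glaze pot to the warming ring and snap its vent cap shut

## Task

Slide the lidded glaze pot sideways from the large cooking ring of the hob to the centre of the small warming ring, keeping it flat on the glass all the way (do not lift or tip it). Then fetch its snap cap from the counter, put it on the stud on the pot's lid and press it down until it clicks and sits fully home, and keep pressing: finish while your gripper is still pushing the cap firmly down (about 10 N), without letting go. Leave the other things on the counter where they are.

Things in the scene. Friction and masses are not known exactly. Their poses are not given: they have to be found in the camera images.
- hob: Flat black glass hob plate lying on the wooden counter, 290 x 460 mm and 8 mm thick. Origin: centre of its underside, on the counter; x across its depth (away from the robot), y along its width. Fixed; its two rings lie side by side along its y axis, 210 mm apart, in either order.
- cook_ring: The large printed ring on the glass, 190 mm outside diameter, light grey line with a small cross at its centre. Origin: its centre, on the glass surface (8 mm above the counter). The pot starts here.
- warm_ring: The small printed ring on the glass, 144 mm outside diameter, light grey line with a small cross at its centre. Origin: its centre, on the glass surface (8 mm above the counter). The pot belongs here at the end.
- pot: Loose plain steel pot with a fixed lid, 130 mm diameter (lid 136 mm), lid rim 83 mm above its base, about 0.6 kg, with one black straight handle that points along its -x axis, roughly towards the robot. Origin: centre of its underside; z up. On the middle of the lid is a flat round seat with a stud standing on it.
- handle_grip (a point): Point on the pot's handle, good for grasping from above: 135 mm from the pot's axis along the pot's -x, 65 mm above its base. The handle is a level bar 20 mm wide (along the pot's y), 14 mm thick (58 to 72 mm above the base), reaching from 63 to 188 mm from the pot's axis.
- stud_top (a point): Middle of the top of the stud on the pot's lid, on the pot's axis, 112 mm above its base, 20 mm above the seat. The stud is 24 mm in diameter, its top 6 mm tapering to 14 mm. Three greased spring balls stick out 3.5 mm from its side, centred 7.3 mm above the seat; they give way inwards.
- seat: Flat round seat on the pot's lid, part of the pot, 50 mm diameter. Origin: centre of its top, 92 mm above the pot's base. Pushed over the stud, the cap meets the balls with its underside 11 mm above the seat; the push rises to about 12 N, falls away as the lip slips past the balls (8 to 4 mm above the seat), and the cap's underside then goes down onto the seat.
- cap: Loose black plastic snap cap, 50 g, standing on the counter mouth down, left or right of the hob. Skirt 46 mm diameter, 25 mm tall, with a flat shoulder on top. Origin: centre of its underside; z up through the knob. Mouth underneath 27 mm wide, with an inner lip 3 mm thick; above the lip the bore is 34 mm wide, up to 22 mm above the origin.
- cap_knob (a point): Middle of the cap's knob, on the cap's axis, 36.5 mm above its underside. Round knob, 26 mm diameter, from 25 mm (the shoulder) to 48 mm above the underside; grasp it from above, the fingertips may come down to the shoulder and push on it.
- stamp: Bread-roll stamp of the same black plastic, standing on the other side of the hob from the cap: flat disc 68 mm diameter, 14 mm tall, thin neck and a ball grip, 66 mm tall in all. Not needed. Origin: centre of its underside.
- jar: Jam jar, 68 mm diameter, 110 mm tall. Not needed. Origin: centre of its underside.
- mug: White mug, 80 mm diameter, 90 mm tall. Not needed. Origin: centre of its underside.
- spatula: Spatula about 260 mm long lying on the counter between the robot and the hob. Not needed. Origin: middle of its underside.
- bun: Round bread bun, 78 mm diameter, 47 mm tall. Not needed. Origin: centre of its underside.
- shaker: Small glass shaker with steel cap, 44 mm diameter, 85 mm tall. Not needed. Origin: centre of its underside.
There are look-alikes about, which are no part of the job. Leave any orange or turquoise look-alike of the cap alone.

How it is judged:
On the way, in this order (a step that is already met when the one before it is completed fails the run):
1. the pot stands flat and upright on the small warming ring, the cap still off it (horizontal distance between pot and warm_ring below 0.02 m and angle between pot's own z axis and vertical below 0.06 rad and not (z of pot in the frame of hob above 0.016 m) and z of pot in the frame of hob above 0.005 m and distance between cap and seat above 0.05 m), for 0.2 s.
2. the cap has clicked onto the stud and sits home on its seat (z of cap in the frame of pot between 0.089 and 0.0935 m and horizontal distance between cap and stud_top below 0.003 m and angle between the z axis of cap and the z axis of pot, either way round below 0.08 rad), for 0.2 s.
At the end, for the whole second after the job is handed in: Pot flat and upright on the glass within 20 mm of the warming ring's centre; cap home on the stud (underside within 1.5 mm of the seat, centred to 3 mm, square to 0.08 rad); fingers still pressing it onto the seat with over 4 N through the last second; pot and cap at rest (all of step 2 and horizontal distance between pot and warm_ring below 0.02 m and angle between pot's own z axis and vertical below 0.06 rad and not (z of pot in the frame of hob above 0.016 m) and z of pot in the frame of hob above 0.005 m and contact force between cap and seat above 4 N and contact force between the fingers and cap above 3 N and linear speed of each of pot, cap below 0.02 m/s); the arm keeps its last pose, push and grip.
It fails at once if the pot is lifted more than 8 mm off the glass (z of pot in the frame of hob above 0.016 m).
It fails at once if the pot is tipped by more than 0.15 rad (angle between pot's own z axis and vertical above 0.15 rad).
It fails at once if another thing on the counter is shoved by more than 30 mm (distance of any of stamp, jar, mug, spatula, bun, shaker from where it was at the start of the episode above 0.03 m).
It also fails if it takes over 69 s, if anything falls off the work surface, if the arm or the gripper's body presses on something with over 40 N, if the wrist force passes 120 N, or if a joint passes its speed limit or range.

## Robot

A 6-joint arm with a two-finger parallel gripper is mounted at the origin on the work surface. World frame = base frame: x ahead of the robot, y to its left, z up, the work surface at z = 0. Lengths are in m, angles in rad, forces in N, time in s.
With the tool pointing down it reaches from about 0.3 to 0.95 m from the base axis. Payload 3.1 kg.
Tool frame: the origin (TCP) lies at the very end of the fingers, on their centre line; the grasp point (between the pads) lies 19 mm behind it; x points along the fingers, y is the direction in which the jaws open and shut, and the axes are right-handed (so a half turn about x gives the same grasp; the last joint's range is limited). The gripper opens to 85 mm and grips with 20 to 120 N. Pads are 22 mm wide; open, the fingers measure 114 mm over their backs; the gripper's body (76 mm by 85 mm) begins 54 mm behind the grasp point. The pads swing forward as they close: fully open they stand 13 mm farther back than shut.
Start: joints at [-1.182, 0.308, 1.634, -0, 1.2, -0.07], TCP at [0.277, -0.56, 0.231] pointing down, gripper open.
Joint ranges: [-3.06, 3.06], [-0.79, 1.96], [0.05, 2.63], [-1.19, 4.34], [0.05, 2.64], [-2.94, 2.94]. Speed limits (rad/s): [2.79, 2.79, 3.14, 3.14, 3.14, 3.14].

## Interface

Orientations are given as [roll, pitch, yaw] about the fixed x, y, z axes, in that order (R = Rz(yaw) Ry(pitch) Rx(roll)).
In Python, from plant import * gives the robot as it stands.
- The arm moves only by the tool play_rows, never from a script. Its argument "commands" is text: rows parted by semicolons, each of 5 numbers parted by spaces: the opening, from 0 (shut) to 1 (fully open), then the shift along the tool's x, y, z in mm, then the turn about the tool's x in rad. In form: gripper tx ty tz twist; .... A call has 1 to 12 rows; each row is the pose to reach, as a shift and turn from the pose commanded when the call began, along the tool's axes at that moment; what a row does not reach only later rows make up. A row lasts 1/10 s, in which the tool goes at most 50 mm and 8.59 degrees, less where a joint would pass 70% of its speed; a pose out of reach is approached as far as the arm can. A call with a gripper value outside its range is refused whole. The fingers move at their own pace and stop on an object; "grip_force" is the grip in N (left out, the last holds). Time passes only in rows, so rows that repeat a pose let the fingers close. It gives the time, the measured TCP pose, the force and the opening at its end, in the units of the state.
- sense(): the state, without advancing time (a new reading comes with each control period).
- get_image(name): name is "scene" or "top" or "wrist"; returns (picture, depth): 400x640x3 uint8, red, green, blue; 400x640 float32, m along the optical axis (not along the pixel's ray), 0 where there is no reading.
- camera_model(name): a dict with "vertical_fov" (degrees; the focal length in pixels is half the picture's height over the tangent of half this angle, whatever the lens; pixels are square), "cx", "cy" (the principal point, pixels), "T" (4x4, takes a point from camera to world coordinates). Camera axes: x right, y up, looking along -z (the intrinsics and any distortion apply to the point x, -y, -z); pixel columns grow to the right and rows downward; lengths in m; the calibration is good to about 2 mm. A picture is of the moment at which its call begins: read the wrist's pose just before it. camera_model takes no time and is no camera call; for the wrist camera it gives the pose at the moment of the call.
- job_done(): hands the job in, once; it reports no verdict.
The state is a dict: "clock": time; "qpos": joint angles; "dq": joint speeds; "joint_torque": joint torques, N m; "tcp_pos": TCP position; "orientation": TCP orientation; "ft_force": force on the tool from outside, world axes, zero at the start; "wrist_torque": the same for the moment, N m; "gripper_width": opening from 0.0 (shut) to 1.0 (fully open).
Only numpy, scipy, OpenCV 4.12 (cv2) and the standard library are available. Lean on these libraries where they do the work, as an engineer would, in place of code of your own. Each camera call takes 0.05 s, during which the arm holds its last target.

## Working session

There is one attempt and no reset: what is moved stays moved. The work goes in short steps, Python scripts to look and compute and a tool call to move; the robot and the scene stay as the last step left them, time stands still between calls to the robot, and variables do not carry over. Pictures are saved under pics/ and viewed, and the job is handed in when it is done.

Besides the shell and the picture viewer there is one more tool, called after "Request:" as name(argument=value, ...), one argument or row to a line, values as JSON. play_rows: Moves the arm, as the interface text tells. Its arguments: {"type":"object","properties":{"commands":{"type":"string"},"grip_force":{"type":"number"}},"required":["commands"]}

```bash
mkdir -p pics; cat > h.py <<'E'
from plant import *
import numpy as np, cv2
def save(n,im): cv2.imwrite('pics/'+n,cv2.cvtColor(im,cv2.COLOR_RGB2BGR))
def f(c,H=400): return H/2/np.tan(np.radians(c['vertical_fov'])/2)
E
python3 - <<'E'
from h import *
s=sense();print(s)
for n in('scene','top','wrist'):
    c=camera_model(n);im,d=get_image(n);save(n+'0.png',im);print(n,c,(d>0).mean())
    np.savez('pics/'+n+'0.npz',im=im,d=d,T=c['T'])
E
```

```text
{'clock': 0.0, 'qpos': array([-1.18170602e+00,  3.09017595e-01,  1.63519386e+00, -1.63730513e-05,
        1.19967220e+00, -6.96925584e-02]), 'dq': array([-0.0001517 , -0.00055803,  0.0005525 ,  0.0001421 ,  0.00077045,
        0.00080108]), 'joint_torque': array([-6.54965243e-04, -4.15246618e+01, -2.76670057e+01, -2.14769652e-04,
        1.02504468e-02, -1.49326951e-05]), 'tcp_pos': array([ 0.27645018, -0.55962403,  0.23003574]), 'orientation': array([-1.6338348 ,  1.56850527,  1.96654667]), 'ft_force': array([ 0.91133574, -0.20434618,  0.27602046]), 'wrist_torque': array([0.00583885, 0.01433334, 0.00289184]), 'gripper_width': 0.9997396503773663}
scene {'vertical_fov': 47.141313854716756, 'cx': 323.5362359907149, 'cy': 200.3533084151792, 'T': array([[ 0.08478311, -0.72977041,  0.67841504,  1.25070342],
       [ 0.99622895,  0.04949077, -0.07126388, -0.05486354],
       [ 0.01843099,  0.68189868,  0.73121439,  0.89641452],
       [ 0.        ,  0.        ,  0.        ,  1.        ]])} 0.9959921875
top {'vertical_fov': 48.50625178679405, 'cx': 315.8336991938929, 'cy': 205.91451844583685, 'T': array([[ 0.01600656,  0.98828549, -0.15177475,  0.2786265 ],
       [-0.99985735,  0.01500243, -0.00775882,  0.02122021],
       [-0.00539094,  0.15187729,  0.98838466,  1.39999673],
       [ 0.        ,  0.        ,  0.        ,  1.        ]])} 0.9958203125
wrist {'vertical_fov': 60.955958096059604, 'cx': 323.09592189328316, 'cy': 206.22960668482872, 'T': array([[ 0.44372734,  0.85131315,  0.27994993,  0.34616107],
       [-0.89615933,  0.42226006,  0.13636313, -0.52432274],
       [-0.00212395, -0.31138779,  0.95028056,  0.37254079],
       [ 0.        ,  0.        ,  0.        ,  1.        ]])} 0.9961171875
```

View pics/top0.png

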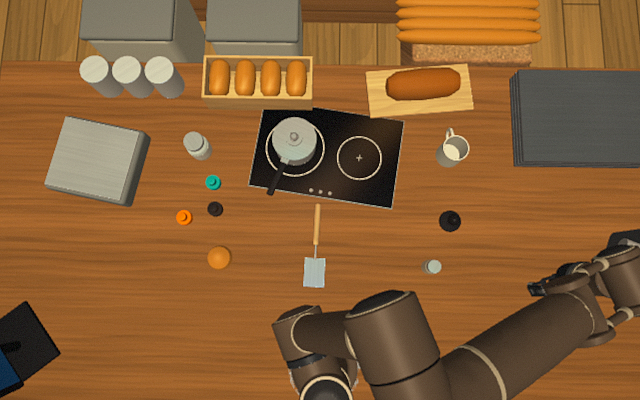

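View pics/scene0.png

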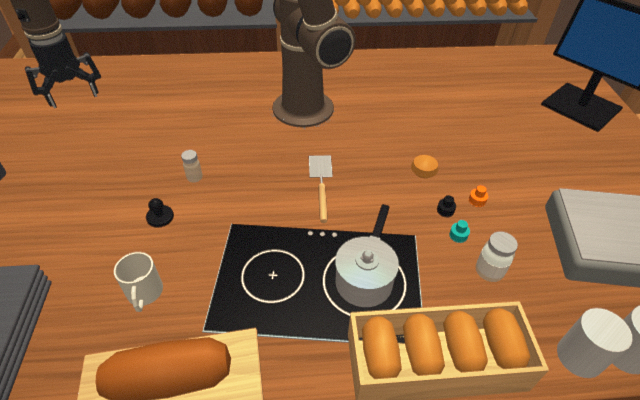

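View pics/wrist0.png

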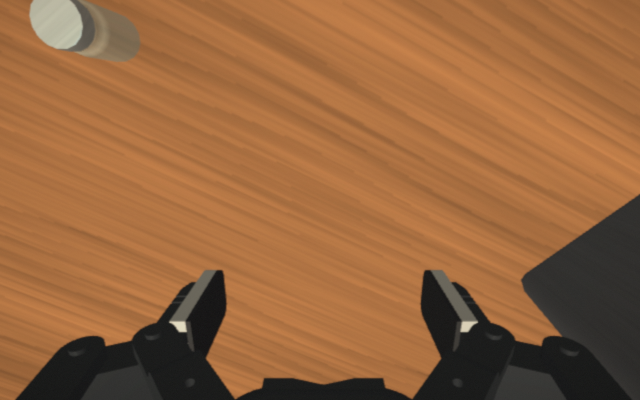

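```bash
cat >> h.py <<'E'
def ray(n,u,v,T=None):
    c=camera_model(n); T=c['T'] if T is None else T; k=f(c)
    d=np.array([(u-c['cx'])/k,-(v-c['cy'])/k,-1.]); return T[:3,3],T[:3,:3]@d
def on(n,u,v,z,T=None):
    o,d=ray(n,u,v,T); return o+d*(z-o[2])/d[2]
def dep(n,u,v,d,T=None):
    o,r=ray(n,u,v,T); return o+r*d[int(round(v)),int(round(u))]
def tri(a,b):
    A=np.zeros((3,3));B=np.zeros(3)
    for o,d in(a,b):
        d=d/np.linalg.norm(d);P=np.eye(3)-np.outer(d,d);A+=P;B+=P@o
    p=np.linalg.solve(A,B); return p,[np.linalg.norm(np.cross(p-o,d/np.linalg.norm(d))) for o,d in(a,b)]
E
python3 - <<'E'
from h import *
t=np.load('pics/top0.npz');s=np.load('pics/scene0.npz')
a=t['im'][95:230,170:420];save('ct.png',cv2.resize(a,None,fx=3.2,fy=3.2,interpolation=cv2.INTER_CUBIC))
a=s['im'][170:345,200:500];save('cs.png',cv2.resize(a,None,fx=2.6,fy=2.6,interpolation=cv2.INTER_CUBIC))
for n,z in(('top',t),('scene',s)):
  for (u,v,w) in ({'top':[(295,136,'stud'),(359,158,'cross'),(215,209,'cap'),(450,221,'stamp'),(213,182,'turq'),(184,217,'or'),(270,192,'handle end'),(197,145,'jar'),(318,240,'sp')]}[n] if n=='top' else [(368,254,'stud'),(273,275,'cross'),(447,206,'cap'),(160,212,'stamp'),(386,209,'handle')]):
    print(n,w,dep(n,u,v,z['d']).round(4))
E
```

```text
top stud [0.6844 0.0967 0.1242]
top cross [ 0.6497 -0.1042  0.0119]
top cap [0.4716 0.3419 0.0501]
top stamp [ 0.4444 -0.3761  0.0594]
top turq [0.5563 0.3525 0.0498]
top or [0.4451 0.4353 0.0521]
top handle end [0.5213 0.1706 0.0826]
top jar [0.6561 0.3912 0.1119]
top sp [0.3837 0.0236 0.0172]
scene stud [0.6884 0.101  0.1183]
scene cross [ 0.6527 -0.1039  0.009 ]
scene cap [0.4881 0.3449 0.03  ]
scene stamp [ 0.4551 -0.3839  0.0259]
scene handle [0.5305 0.1724 0.0787]
```

View pics/ct.png

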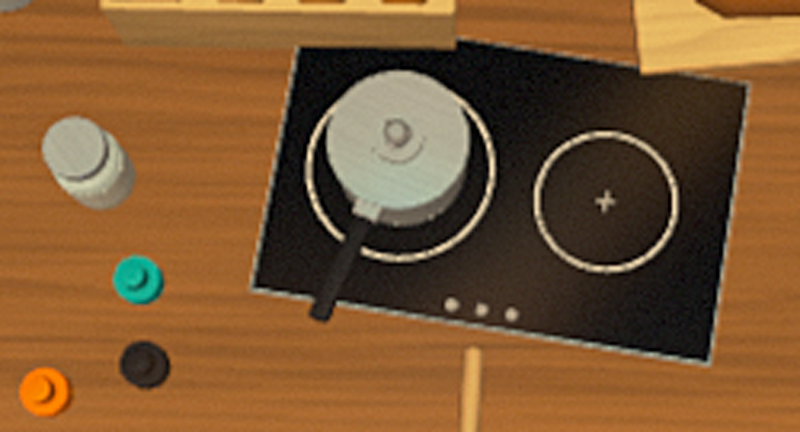

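View pics/cs.png

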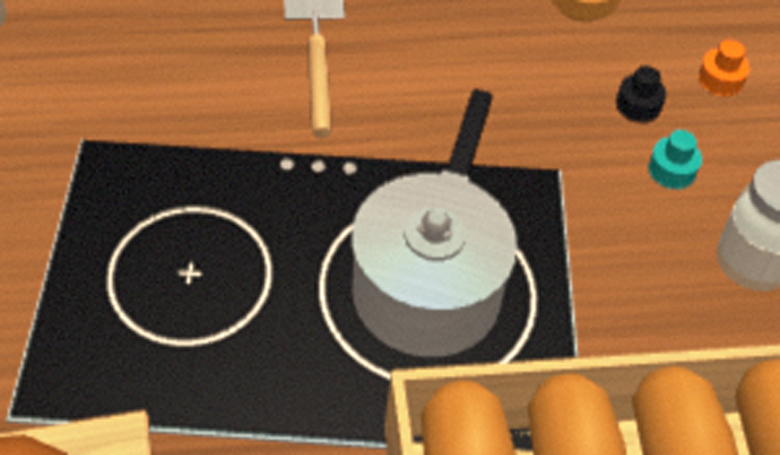

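```bash
cat >> h.py <<'E'
from scipy.spatial.transform import Rotation as Ro
def move(p,yaw=None,s=None):
    "tool-frame shift mm + twist to put TCP at p, jaw axis at world angle yaw (mod pi)"
    s=s or sense(); R=Ro.from_euler('xyz',s['orientation']).as_matrix()
    d=R.T@(np.array(p)-s['tcp_pos'])*1000
    j=np.arctan2(R[1,1],R[0,1]); out=[('d',d.round(1)),('jaw now',round(j,4))]
    if yaw is not None:
        # turn about tool x (down): world yaw decreases
        t=-((yaw-j+np.pi/2)%np.pi-np.pi/2); out.append(('twist',round(t,4),'q6',round(s['qpos'][5],3)))
    print(*out,'xaxis',R[:,0].round(4))
E
python3 - <<'E'
from h import *
t=np.load('pics/top0.npz');s=np.load('pics/scene0.npz')
T=lambda u,v:(170+(u+.5)/3.2-.5,95+(v+.5)/3.2-.5)
S=lambda u,v:(200+(u+.5)/2.6-.5,170+(v+.5)/2.6-.5)
print('stud',on('top',*T(398,130),.12),on('scene',*S(436,217),.12))
print('warm',on('top',*T(605,201),.008),on('scene',*S(190,273),.008))
print('seat-ish lid?')
# warm/cook ring ellipse: bright pixels
print('handle end',on('top',*T(320,315),.08),on('scene',*S(480,95),.08))
print('handle root',on('top',*T(360,228),.08),on('scene',*S(458,168),.08))
for n,z,M in(('top',t,T),('scene',s,S)):
  im=z['im'].astype(int)
# cap: dark blob
for n,z,(u0,u1,v0,v1) in(('top',t,(200,230,195,225)),('scene',s,(430,465,190,222))):
  im=z['im'][v0:v1,u0:u1].max(2); m=(im<60).astype(np.uint8); ys,xs=np.nonzero(m); print(n,len(xs),xs.mean()+u0,ys.mean()+v0,xs.min()+u0,xs.max()+u0,ys.min()+v0,ys.max()+v0)
# hob corners
print('hob corners',[on('top',*T(*c),.008).round(3) for c in((298,46),(748,84),(710,363),(252,290))])
move([.55,.16,.2],1.17)
for n,z,q in (('top',t,T(398,130)),):
  print(dep(n,*q,z['d']))
E
python3 - <<'E'
from h import *
a=np.load('pics/top0.npz')['im'][170:250,165:245]
b=np.load('pics/scene0.npz')['im'][170:250,420:500]
save('cap.png',cv2.resize(np.hstack([a,b]),None,fx=5,fy=5,interpolation=cv2.INTER_CUBIC))
E
```

```text
stud [0.68792315 0.09989925 0.12      ] [0.68736357 0.09970374 0.12      ]
warm [ 0.65252631 -0.10360995  0.008     ] [ 0.65115584 -0.10443827  0.008     ]
seat-ish lid?
handle end [0.51841845 0.1718175  0.08      ] [0.52250935 0.16951748 0.08      ]
handle root [0.60328481 0.1363323  0.08      ] [0.6070035  0.13496897 0.08      ]
top 160 215.0125 208.6375 208 222 202 215
scene 283 446.3780918727915 206.36042402826854 437 455 196 216
hob corners [array([0.812, 0.212, 0.008]), array([ 0.778, -0.249,  0.008]), array([ 0.489, -0.208,  0.008]), array([0.556, 0.249, 0.008])]
('d', array([  31.3, -524.2, -564. ])) ('jaw now', np.float64(-1.112)) ('twist', np.float64(0.8596), 'q6', np.float64(-0.07)) xaxis [-7.0e-04  1.7e-03 -1.0e+00]
[0.68733732 0.09978663 0.12183205]
```

View pics/cap.png

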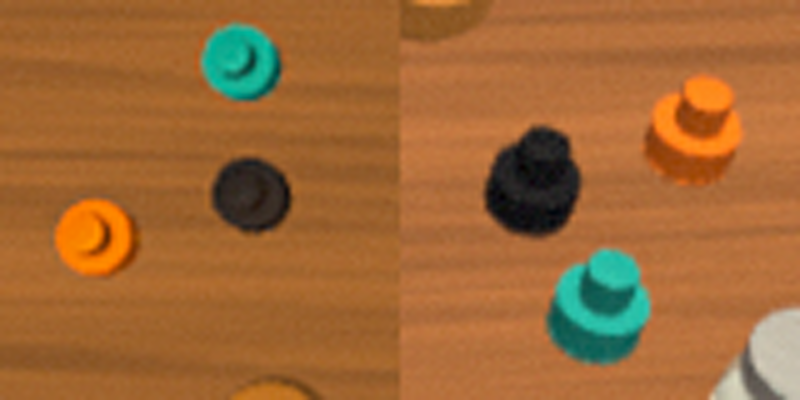

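```bash
python3 - <<'E'
from h import *
move([.5634,.1526,.17],1.169)
print('knob scene',on('scene',448.6,197.6,.048),'top',on('top',165+(251.5)/5-.5,170+(192.5)/5-.5,.048), on('top',215,208.6,.025))
E
```

```text
('d', array([  61.3, -511.5, -572.7])) ('jaw now', np.float64(-1.112)) ('twist', np.float64(0.8606), 'q6', np.float64(-0.07)) xaxis [-7.0e-04  1.7e-03 -1.0e+00]
knob scene [0.47563178 0.34854819 0.048     ] top [0.47500482 0.34318361 0.048     ] [0.47645481 0.3479369  0.025     ]
```

Request:
play_rows(
  commands="1 0 -30 -34 0.07; 1 0 -64 -72 0.15; 1 5 -96 -108 0.22; 1 10 -128 -144 0.3; 1 15 -160 -180 0.37; 1 20 -192 -215 0.45; 1 25 -224 -250 0.52; 1 30 -256 -286 0.6; 1 35 -288 -322 0.68; 1 40 -320 -358 0.75; 1 45 -352 -394 0.82; 1 50 -384 -430 0.86",
)

```text
clock: 1.35
tcp_pos: [0.4925, -0.0237, 0.1811]
orientation: [3.041, 1.57, -0.504]
ft_force: [0.5, -1.3, -0.1]
gripper_width: 1.002
```

```bash
python3 - <<'E'
from h import *
s=sense();print(s['tcp_pos'],s['clock'],s['qpos'])
move([.5634,.1526,.17],1.169)
E
```

```text
[ 0.49250181 -0.02368956  0.18107527] 1.35 [-1.36330425e-01  1.11074405e-01  1.98334164e+00 -1.25816822e-04
  1.04689353e+00  1.83775372e+00]
('d', array([  11.1, -190. ,    4. ])) ('jaw now', np.float64(-1.974)) ('twist', np.float64(-0.0014), 'q6', np.float64(1.838)) xaxis [ 3.e-04 -1.e-04 -1.e+00]
```

Request:
play_rows(
  commands="1 0 -40 1 0; 1 0 -80 2 0; 1 5 -120 3 0; 1 5 -155 4 0; 1 8 -180 4 0; 1 10 -190 4 0; 1 10 -190 4 0; 1 10 -190 4 0",
)

```text
clock: 2.15
tcp_pos: [0.562, 0.1499, 0.1708]
orientation: [0.953, 1.569, -2.59]
ft_force: [-0.6, 0.9, -0.0]
gripper_width: 0.997
```

```bash
python3 - <<'E'
from h import *
s=sense();c=camera_model('wrist');im,d=get_image('wrist');save('w1.png',im);np.savez('pics/w1.npz',im=im,d=d,T=c['T'])
print(s['tcp_pos'])
E
```

```text
[0.56202154 0.14991995 0.1708003 ]
```

View pics/w1.png

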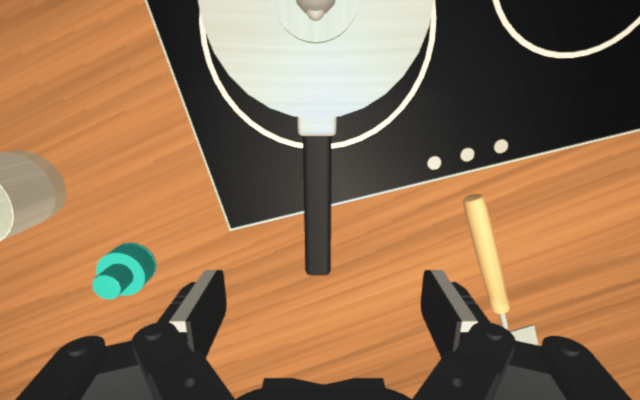

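```bash
python3 - <<'E'
from h import *
w=np.load('pics/w1.npz');T=w['T']
e=on('wrist',318,274,.08,T);r=on('wrist',317.5,137,.08,T);st=on('wrist',316,9,.12,T)
print(e,r,st,np.arctan2(*(r-e)[1::-1]), np.arctan2(*(st-e)[1::-1]),np.linalg.norm((st-e)[:2]))
u=(e-r)[:2];u/=np.linalg.norm(u);g=e[:2]-u*.053;print(g)
move([g[0],g[1],.05],1.169)
E
```

```text
[0.51376592 0.17372983 0.08      ] [0.60986552 0.13290092 0.08      ] [0.67254107 0.10625179 0.12      ] -0.40175234455086617 -0.4018631860112305 0.1725190843953764
[0.56254591 0.15300514]
('d', array([121. ,  -3.4,   0.8])) ('jaw now', np.float64(-1.9728)) ('twist', np.float64(-0.0002), 'q6', np.float64(2.159)) xaxis [-1.2e-03 -8.0e-04 -1.0e+00]
```

Request:
play_rows(
  commands="1 30 -3 1 0; 1 65 -3 1 0; 1 95 -3 1 0; 1 115 -3 1 0; 1 121 -3 1 0; 1 121 -3 1 0; 0.4 121 -3 1 0; 0.4 121 -3 1 0; 0.3 121 -3 1 0; 0.15 121 -3 1 0; 0 121 -3 1 0; 0 121 -3 1 0",
  grip_force=60,
)

```text
clock: 3.4
tcp_pos: [0.5634, 0.1541, 0.0511]
orientation: [-2.549, 1.57, 0.192]
ft_force: [-0.6, -0.6, 3.8]
gripper_width: 0.225
```

Request:
play_rows(
  commands="0 0 0 0 0; 0 0 0 0 0; 0 0 0 0 0; 0 0 0 0 0",
)

```text
clock: 3.8
tcp_pos: [0.5633, 0.1541, 0.051]
orientation: [-2.397, 1.57, 0.343]
ft_force: [-1.5, -0.1, 6.2]
gripper_width: 0.224
```

```bash
python3 - <<'E'
from h import *
s=sense();c=camera_model('wrist');im,d=get_image('wrist');save('w2.png',im);np.savez('pics/w2.npz',im=im,d=d,T=c['T'])
im,d=get_image('scene');save('s2.png',im);np.savez('pics/s2.npz',im=im,d=d)
print(s)
E
```

```text
{'clock': 3.8, 'qpos': array([1.92498018e-01, 4.59928753e-01, 1.83965172e+00, 1.14077971e-04,
       8.41452042e-01, 2.16439441e+00]), 'dq': array([ 9.25207466e-05, -1.25190553e-03, -1.15025220e-03,  3.39279536e-04,
       -1.52238237e-03, -9.95163966e-04]), 'joint_torque': array([ -0.15809521, -38.61412883, -20.32262921,  -0.05116013,
        -0.43975124,  -0.04274204]), 'tcp_pos': array([0.56334285, 0.15414809, 0.05100076]), 'orientation': array([-2.39721905,  1.57022976,  0.34319755]), 'ft_force': array([-1.51691779, -0.10499959,  6.15129453]), 'wrist_torque': array([-0.05576447,  0.22189426,  0.01790096]), 'gripper_width': 0.22412381436101014}
```

View pics/w2.png

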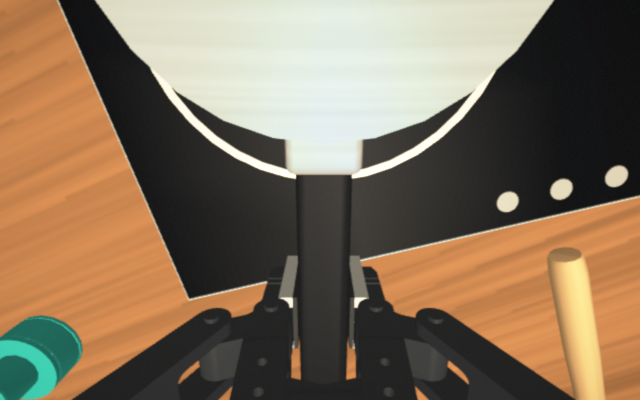

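View pics/s2.png

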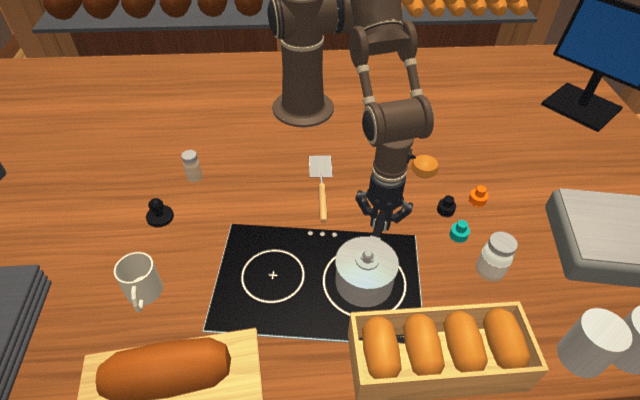

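Request:
play_rows(
  commands="0 -0.3 0 0 0; 0 -0.6 0 0 0; 0 -0.6 0 0 0; 0 -0.6 0 0 0",
)

```text
clock: 4.3
tcp_pos: [0.5634, 0.1541, 0.0511]
orientation: [-2.398, 1.57, 0.343]
ft_force: [-0.5, -0.0, 3.6]
gripper_width: 0.226
```

```bash
python3 - <<'E'
from h import *
z=np.load('pics/s2.npz');im=z['im'][170:345,200:500];save('cs2.png',cv2.resize(im,None,fx=2.6,fy=2.6,interpolation=cv2.INTER_CUBIC))
s=sense();print(s['tcp_pos'],s['ft_force'],s['wrist_torque'])
w=np.array([.6519,-.104]);p=np.array([.6876,.0998])
move([*(s['tcp_pos'][:2]+w-p),s['tcp_pos'][2]])
E
```

```text
[0.56342839 0.15411841 0.05111319] [-0.52605604 -0.02850346  3.60320019] [ 0.11646804 -0.03732236 -0.01893027]
('d', array([-1.000e-01,  2.016e+02, -4.670e+01])) ('jaw now', np.float64(-1.9721)) xaxis [ 8.e-04  3.e-04 -1.e+00]
```

View pics/cs2.png

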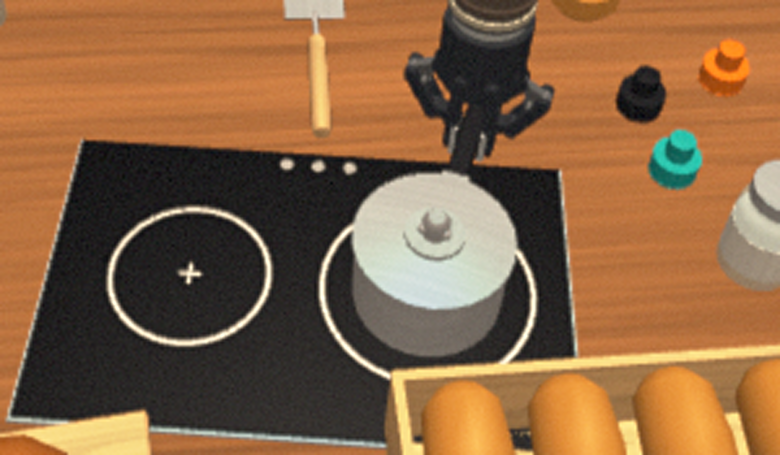

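Request:
play_rows(
  commands="0 -0.4 3 -1 0; 0 -0.4 8 -2 0; 0 -0.4 16 -4 0; 0 -0.4 25 -6 0; 0 -0.4 34 -8 0; 0 -0.4 43 -10 0; 0 -0.4 52 -12 0; 0 -0.4 61 -14 0; 0 -0.4 70 -16 0; 0 -0.4 79 -18.5 0; 0 -0.4 87 -20 0; 0 -0.4 92 -21.5 0",
)

```text
clock: 5.5
tcp_pos: [0.5464, 0.06, 0.0512]
orientation: [0.382, 1.57, 3.122]
ft_force: [0.5, 4.2, 1.4]
gripper_width: 0.223
```

```bash
python3 - <<'E'
from h import *
s=sense();im,d=get_image('scene');print(s['tcp_pos'],s['ft_force'])
a=im[170:345,200:500];save('cs3.png',cv2.resize(a,None,fx=2.6,fy=2.6,interpolation=cv2.INTER_CUBIC))
E
```

```text
[0.54640847 0.06003726 0.05117155] [0.48340678 4.17727354 1.39646676]
```

View pics/cs3.png

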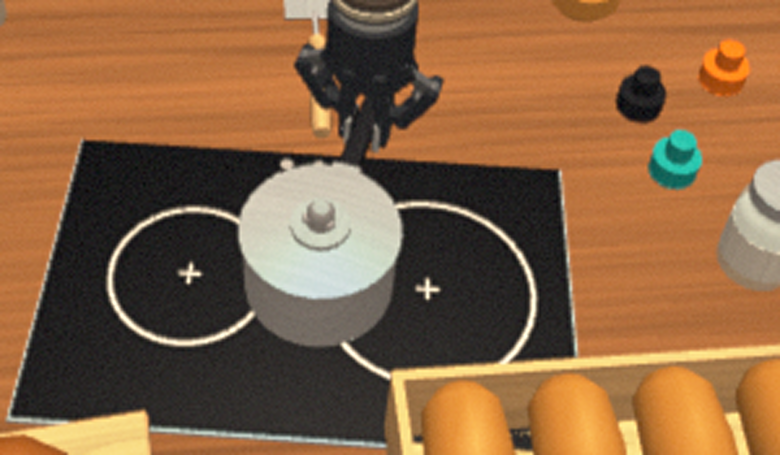

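```bash
python3 - <<'E'
from h import *
S=lambda u,v:(200+(u+.5)/2.6-.5,170+(v+.5)/2.6-.5)
p=on('scene',*S(320,209),.12);c=on('scene',*S(427,289.5),.008);print(p,'cook',c)
s=sense();print(np.hypot(*(c-[.6512,-.1044,.008])[:2]))
w=np.array([.6518,-.104]);move([*(s['tcp_pos'][:2]+w-p[:2]),s['tcp_pos'][2]])
E
```

```text
[0.67273704 0.00706858 0.12      ] cook [0.6834236  0.10232298 0.008     ]
0.20921938938479753
('d', array([ 1.000e-01,  1.104e+02, -2.420e+01])) ('jaw now', np.float64(-1.9728)) xaxis [-8.e-04 -7.e-04 -1.e+00]
```

Request:
play_rows(
  commands="0 0 6 -1 0; 0 0 14 -3 0; 0 0 24 -5 0; 0 0 34 -7.5 0; 0 0 45 -10 0; 0 0 56 -12 0; 0 0 67 -14.5 0; 0 0 78 -17 0; 0 0 88 -19 0; 0 0 97 -21 0; 0 0 105 -23 0; 0 0 109 -24 0",
)

```text
clock: 6.75
tcp_pos: [0.526, -0.0496, 0.0512]
orientation: [0.283, 1.57, 3.022]
ft_force: [1.1, 3.7, -0.6]
gripper_width: 0.226
```

Request:
play_rows(
  commands="0 0 1 0 0; 0 0 1 0 0; 0 0 1 0 0; 0 0 1 0 0",
)

```text
clock: 7.15
tcp_pos: [0.5261, -0.0499, 0.0512]
orientation: [2.238, 1.57, -1.305]
ft_force: [0.3, -0.5, -1.0]
gripper_width: 0.223
```

```bash
python3 - <<'E'
from h import *
s=sense();im,d=get_image('scene');print(s['tcp_pos'],s['ft_force'])
a=im[170:345,200:500];save('cs4.png',cv2.resize(a,None,fx=2.6,fy=2.6,interpolation=cv2.INTER_CUBIC))
im,d=get_image('top');
a=im[95:230,170:420];save('ct4.png',cv2.resize(a,None,fx=3.2,fy=3.2,interpolation=cv2.INTER_CUBIC))
E
```

```text
[ 0.5260739  -0.04990588  0.0511912 ] [ 0.27665124 -0.54803851 -0.98878352]
```

View pics/cs4.png

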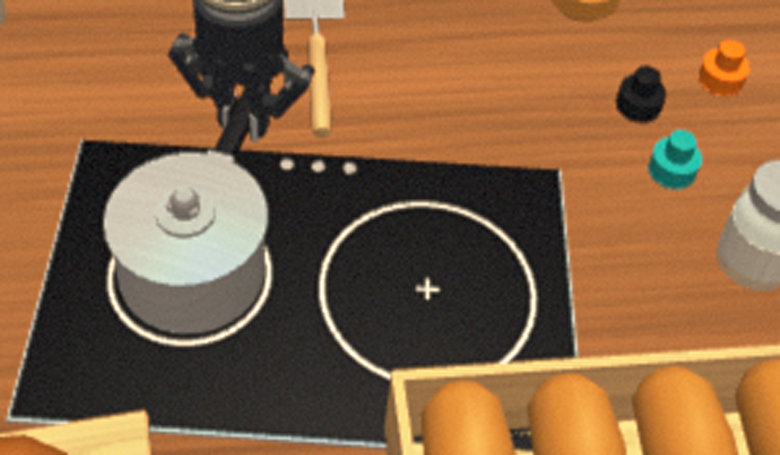

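View pics/ct4.png

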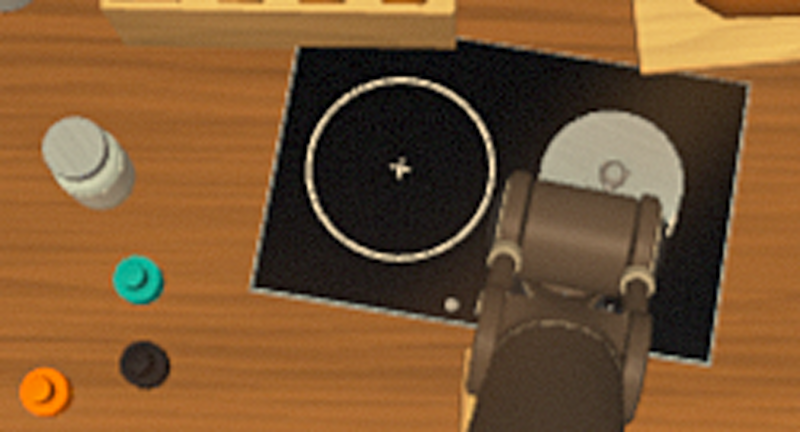

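```bash
python3 - <<'E'
from h import *
S=lambda u,v:(200+(u+.5)/2.6-.5,170+(v+.5)/2.6-.5)
T=lambda u,v:(170+(u+.5)/3.2-.5,95+(v+.5)/3.2-.5)
print(on('scene',*S(185,201),.12),on('top',*T(613,172),.12))
E
```

```text
[ 0.65691874 -0.10155815  0.12      ] [ 0.65029418 -0.10096132  0.12      ]
```

Request:
play_rows(
  commands="0.4 0 0 0 0; 0.8 0 0 0 0; 0.8 0 0 0 0; 0.8 0 0 0 0; 0.8 0 0 0 0; 0.8 0 0 0 0; 0.8 -15 0 0 0; 0.8 -45 0 0 0; 0.8 -80 0 0 0; 0.8 -110 0 0 0; 0.8 -130 0 0 0; 0.8 -140 0 0 0",
)

```text
clock: 8.45
tcp_pos: [0.5277, -0.0501, 0.195]
orientation: [-2.923, 1.565, -0.182]
ft_force: [0.8, -0.4, -0.6]
gripper_width: 0.798
```

```bash
python3 - <<'E'
from h import *
s=sense();im,d=get_image('scene');print(s['tcp_pos'],s['ft_force'],s['qpos'])
a=im[170:345,200:500];save('cs5.png',cv2.resize(a,None,fx=2.6,fy=2.6,interpolation=cv2.INTER_CUBIC))
move([.4755,.346,.15],0.98);move([.4755,.346,.15],-.59)
E
```

```text
[ 0.52772386 -0.05006977  0.19500932] [ 0.83535624 -0.36379228 -0.59550426] [-1.76730281e-01  1.61986983e-01  1.89347639e+00 -3.51224692e-05
  1.08048250e+00  1.79526732e+00]
('d', array([  44.7, -344.1,  203.4])) ('jaw now', np.float64(-1.972)) ('twist', np.float64(0.1896), 'q6', np.float64(1.795)) xaxis [ 0.0063 -0.0011 -1.    ]
('d', array([  44.7, -344.1,  203.4])) ('jaw now', np.float64(-1.972)) ('twist', np.float64(-1.382), 'q6', np.float64(1.795)) xaxis [ 0.0063 -0.0011 -1.    ]
```

View pics/cs5.png

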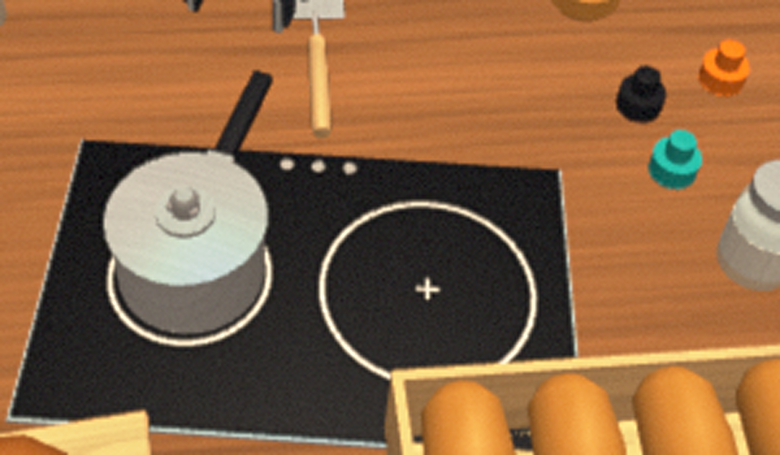

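Request:
play_rows(
  commands="0.8 0 -29 17 -0.12; 0.8 0 -58 34 -0.24; 0.8 0 -87 51 -0.36; 0.8 5 -116 68 -0.48; 0.8 10 -145 86 -0.6; 0.8 10 -174 103 -0.72; 0.8 15 -203 120 -0.84; 0.8 15 -232 137 -0.96; 0.8 15 -262 155 -1.08; 0.8 15 -292 172 -1.2; 0.8 15 -320 189 -1.32; 0.8 15 -344 203 -1.38",
)

```text
clock: 9.7
tcp_pos: [0.4722, 0.3474, 0.175]
orientation: [-0.519, 1.569, -2.677]
ft_force: [0.2, -0.4, 0.8]
gripper_width: 0.798
```

Request:
play_rows(
  commands="0.8 0 0 0 0; 0.8 0 0 0 0; 0.8 0 0 0 0",
)

```text
clock: 10.0
tcp_pos: [0.473, 0.345, 0.1754]
orientation: [-0.178, 1.569, -2.342]
ft_force: [0.6, 0.5, -0.4]
gripper_width: 0.802
```

```bash
python3 - <<'E'
from h import *
s=sense();c=camera_model('wrist');im,d=get_image('wrist');save('w3.png',im);np.savez('pics/w3.npz',im=im,d=d,T=c['T'])
print(s['tcp_pos'],s['qpos']);move([.4755,.346,.15],-.59)
E
```

```text
[0.4730428  0.34498808 0.17543776] [ 5.56027564e-01  2.92822683e-01  1.77464096e+00 -5.77075164e-04
  1.07616872e+00  1.14926917e+00]
('d', array([25.7,  1.2, -2.2])) ('jaw now', np.float64(-0.5935)) ('twist', np.float64(-0.0035), 'q6', np.float64(1.149)) xaxis [-0.0011 -0.0012 -1.    ]
```

View pics/w3.png

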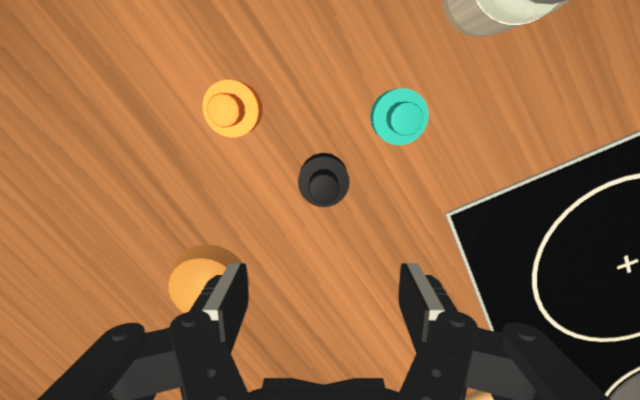

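```bash
python3 - <<'E'
from h import *
w=np.load('pics/w3.npz');T=w['T'];im=w['im']
hsv=im[140:220,285:360].max(2)
m=(hsv<75).astype(np.uint8);ys,xs=np.nonzero(m);print(len(xs),xs.mean()+285,ys.mean()+140)
a=im[130:230,270:380];save('w3c.png',cv2.resize(np.clip(a.astype(float)*2.5,0,255).astype(np.uint8),None,fx=6,fy=6,interpolation=cv2.INTER_CUBIC))
k=on('wrist',323,187,.048,T);sh=on('wrist',324,180,.025,T);print('knob',k,'skirt',sh)
print(dep('wrist',323,187,w['d'],T))
move([k[0],k[1],.03],-.59)
E
```

```text
2036 323.4081532416503 179.47347740667976
knob [0.47523751 0.35174511 0.048     ] skirt [0.47607164 0.35145896 0.025     ]
[0.47516316 0.35163581 0.04750734]
('d', array([145.7,  -2.2,  -7. ])) ('jaw now', np.float64(-0.5935)) ('twist', np.float64(-0.0035), 'q6', np.float64(1.149)) xaxis [-0.0011 -0.0012 -1.    ]
```

View pics/w3c.png

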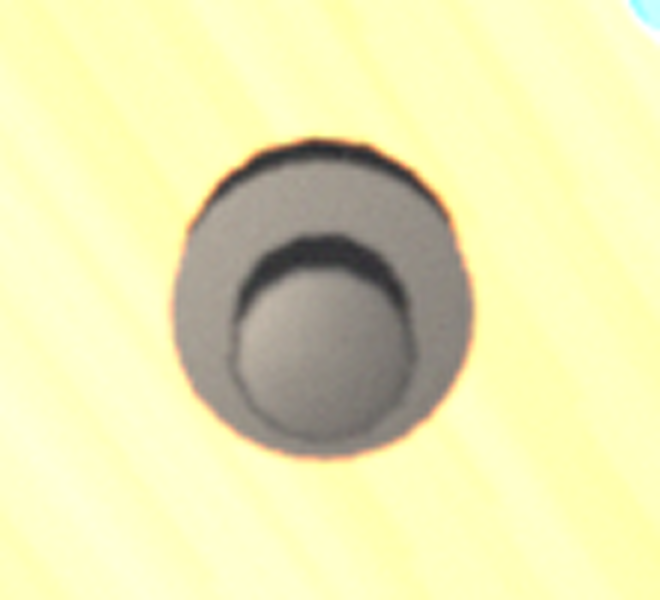

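```bash
python3 - <<'E'
from h import *
w=np.load('pics/w3.npz');T=w['T']
k=on('wrist',323.6,188.4,.048,T);sh=on('wrist',323.25,181.2,.025,T);print('knob',k,'skirt',sh)
k=(k+sh)/2
move([k[0],k[1],.07],-.59)
E
```

```text
knob [0.47498313 0.35048389 0.048     ] skirt [0.47491249 0.35092354 0.025     ]
('d', array([105.7,  -1.8,  -6. ])) ('jaw now', np.float64(-0.5935)) ('twist', np.float64(-0.0035), 'q6', np.float64(1.149)) xaxis [-0.0011 -0.0012 -1.    ]
```

Request:
play_rows(
  commands="0.7 20 -1 -3 0; 0.65 50 -1.8 -6 0; 0.65 80 -1.8 -6 0; 0.65 96 -1.8 -6 0; 0.65 100 -1.8 -6 0; 0.65 100 -1.8 -6 0; 0.65 100 -1.8 -6 0",
)

```text
clock: 10.75
tcp_pos: [0.4766, 0.3527, 0.0777]
orientation: [2.721, 1.568, 0.557]
ft_force: [0.5, 0.9, -0.2]
gripper_width: 0.651
```

```bash
python3 - <<'E'
from h import *
s=sense();c=camera_model('wrist');im,d=get_image('wrist');save('w4.png',np.clip(im.astype(float)*1.6,0,255).astype(np.uint8));np.savez('pics/w4.npz',im=im,d=d,T=c['T'])
print(s['tcp_pos'])
im,d=get_image('scene');a=im[120:260,360:520];save('s4.png',cv2.resize(a,None,fx=4.5,fy=4.5,interpolation=cv2.INTER_CUBIC))
E
```

```text
[0.47656864 0.35265881 0.07774174]
```

View pics/w4.png

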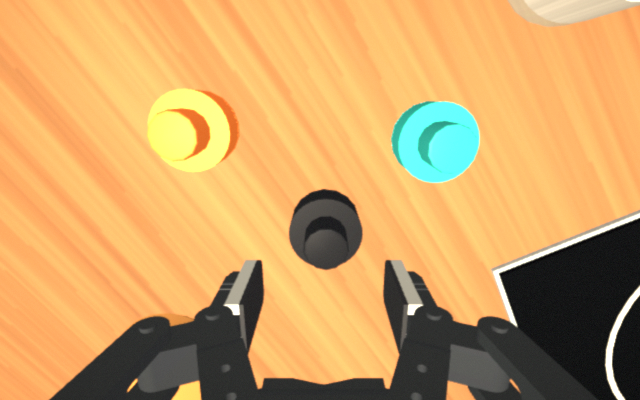

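View pics/s4.png

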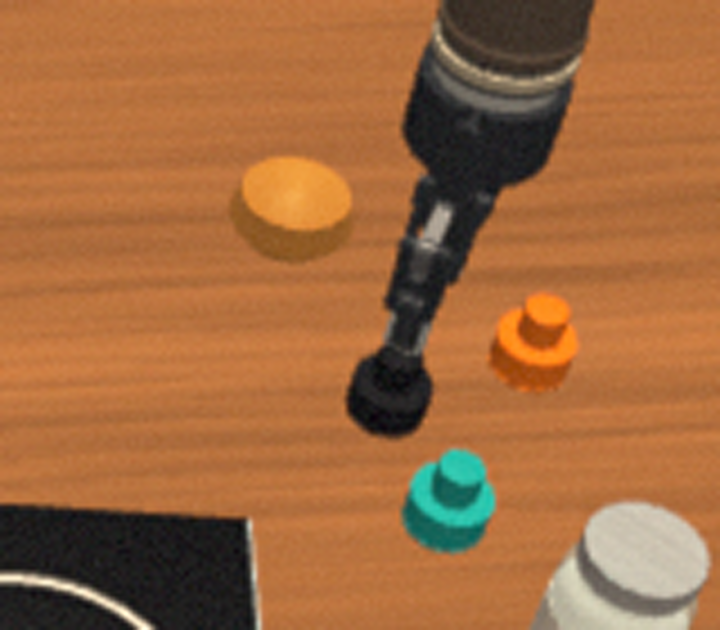

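```bash
python3 - <<'E'
from h import *
w=np.load('pics/w4.npz');im=w['im']
a=im[180:290,270:385];save('w4c.png',cv2.resize(np.clip(a.astype(float)*3,0,255).astype(np.uint8),None,fx=5,fy=5,interpolation=cv2.INTER_CUBIC))
E
```

```text
(no output)
```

View pics/w4c.png

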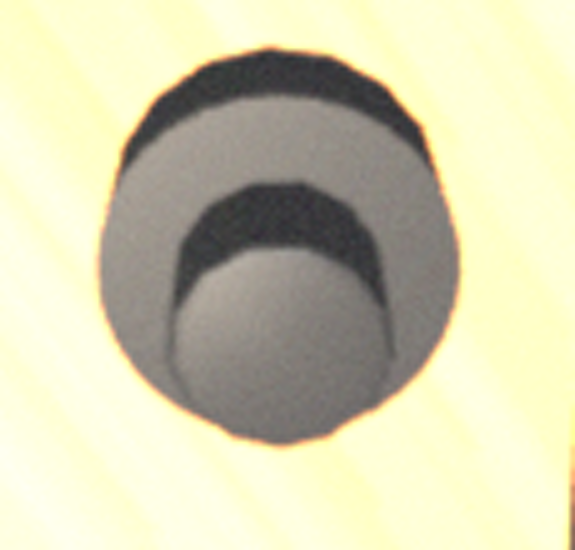

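```bash
python3 - <<'E'
from h import *
w=np.load('pics/w4.npz');T=w['T']
k=on('wrist',325.8,248.4,.048,T);sh=on('wrist',325.4,232,.025,T);print('knob',k,'skirt',sh)
s=sense()
move([k[0],k[1],.03],-.59)
# fingertip check: pads midpoint column at tip row; project TCP
c=camera_model('wrist');q=np.linalg.inv(c['T'])@np.append(s['tcp_pos'],1);print('tcp px',c['cx']+f(c)*q[0]/-q[2],c['cy']+f(c)*q[1]/q[2])
E
```

```text
knob [0.47525462 0.35103871 0.048     ] skirt [0.47540636 0.35138533 0.025     ]
('d', array([48.1, -0.2,  2.5])) ('jaw now', np.float64(-0.5921)) ('twist', np.float64(-0.0021), 'q6', np.float64(1.156)) xaxis [ 0.0028  0.0018 -1.    ]
tcp px 326.7280041834174 271.3730731748362
```

Request:
play_rows(
  commands="0.6 15 0 2.5 0; 0.6 30 0 2.5 0; 0.6 42 0 2.5 0; 0.6 49 0 2.5 0; 0.6 52.5 0 2.5 0; 0.6 52.5 0 2.5 0; 0.6 52.5 0 2.5 0",
)

```text
clock: 11.55
tcp_pos: [0.4742, 0.3503, 0.0239]
orientation: [2.753, 1.57, 0.59]
ft_force: [0.0, -0.5, -0.7]
gripper_width: 0.601
```

Request:
play_rows(
  commands="0.5 0 0 0 0; 0.4 0 0 0 0; 0.35 0 0 0 0; 0.3 0 0 0 0; 0.2 0 0 0 0; 0 0 0 0 0; 0 0 0 0 0; 0 0 0 0 0; 0 0 0 0 0",
  grip_force=40,
)

```text
clock: 12.45
tcp_pos: [0.4755, 0.3505, 0.0251]
orientation: [2.529, 1.568, 0.366]
ft_force: [1.3, -1.8, 4.9]
gripper_width: 0.287
```

```bash
python3 - <<'E'
from h import *
s=sense();c=camera_model('wrist');im,d=get_image('wrist');np.savez('pics/w5.npz',im=im,d=d,T=c['T'])
print(s)
a=im[180:400,220:430];save('w5c.png',cv2.resize(np.clip(a.astype(float)*2.5,0,255).astype(np.uint8),None,fx=2.7,fy=2.7,interpolation=cv2.INTER_CUBIC))
E
```

```text
{'clock': 12.45, 'qpos': array([ 5.61902720e-01,  5.10304244e-01,  1.82964394e+00, -8.21371614e-04,
        7.98675326e-01,  1.15429359e+00]), 'dq': array([-1.02499275e-03, -5.51858957e-05, -1.10915245e-03, -8.88342987e-04,
       -5.40878785e-04,  2.38541671e-04]), 'joint_torque': array([ 1.03595406e+00, -3.95221066e+01, -1.84443229e+01,  3.72863822e-01,
        3.95577075e-02,  1.28010250e-02]), 'tcp_pos': array([0.47545151, 0.35052889, 0.02512656]), 'orientation': array([2.52887287, 1.56776927, 0.36625783]), 'ft_force': array([ 1.3475805 , -1.762406  ,  4.92940069]), 'wrist_torque': array([-0.23221007, -0.13120984,  0.04442823]), 'gripper_width': 0.28686410444149063}
```

View pics/w5c.png

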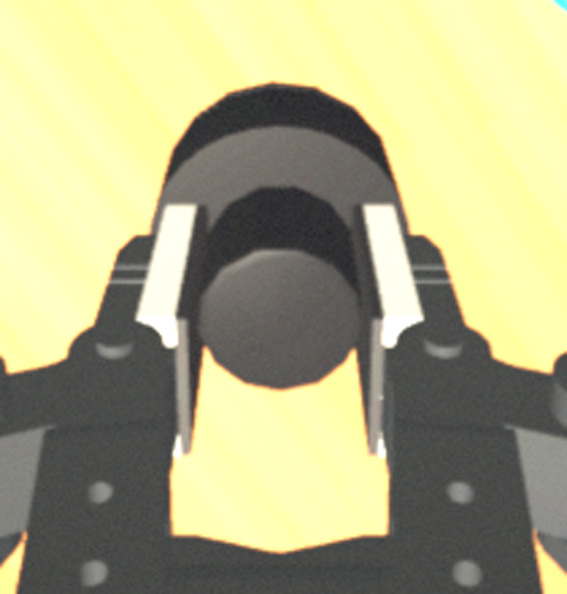

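Request:
play_rows(
  commands="0 0 0 0 0; 0 0 0 0 0; 0 -3 0 0 0; 0 -10 0 0 0; 0 -25 0 0 0; 0 -50 0 0 0; 0 -80 0 0 0; 0 -110 0 0 0; 0 -140 0 0 0; 0 -160 0 0 0; 0 -165 0 0 0; 0 -165 0 0 0",
  grip_force=70,
)

```text
clock: 13.7
tcp_pos: [0.4743, 0.3505, 0.1902]
orientation: [2.76, 1.568, 0.597]
ft_force: [-0.1, -0.8, -1.0]
gripper_width: 0.279
```

```bash
python3 - <<'E'
from h import *
s=sense();c=camera_model('wrist');im,d=get_image('wrist');np.savez('pics/w6.npz',im=im,d=d,T=c['T'])
print(s['tcp_pos'],s['gripper_width'],s['ft_force'])
a=im[180:400,220:430];save('w6c.png',cv2.resize(np.clip(a.astype(float)*2.5,0,255).astype(np.uint8),None,fx=2.7,fy=2.7,interpolation=cv2.INTER_CUBIC))
im,d=get_image('scene');a=im[170:345,200:500];save('cs6.png',cv2.resize(a,None,fx=2.6,fy=2.6,interpolation=cv2.INTER_CUBIC))
im,d=get_image('top');a=im[95:230,300:420];save('ct6.png',cv2.resize(a,None,fx=5,fy=4,interpolation=cv2.INTER_CUBIC))
move([.653-.04,-.102-.06,.19])
E
```

```text
[0.47430617 0.35046713 0.19017899] 0.2787193845322285 [-0.05605014 -0.77384796 -1.01599577]
('d', array([ -2.4, 401.8, 346.1])) ('jaw now', np.float64(-0.592)) xaxis [-0.0028 -0.0017 -1.    ]
```

View pics/w6c.png

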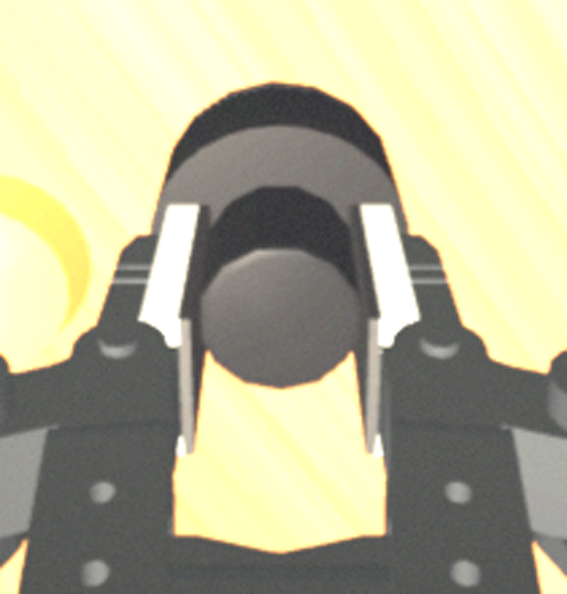

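View pics/cs6.png

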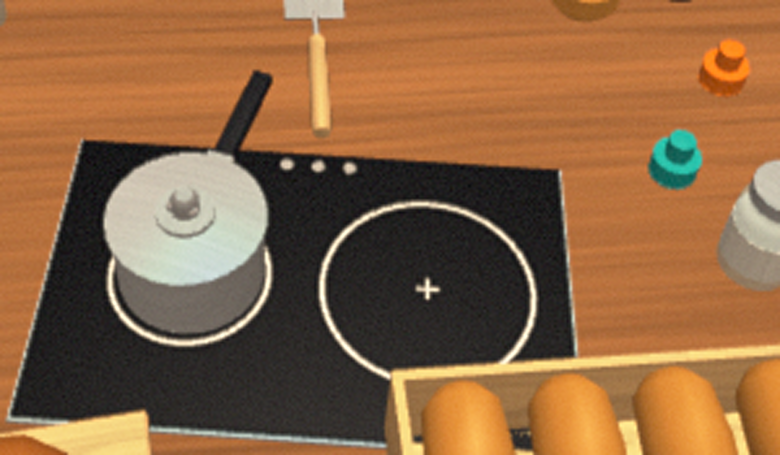

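View pics/ct6.png

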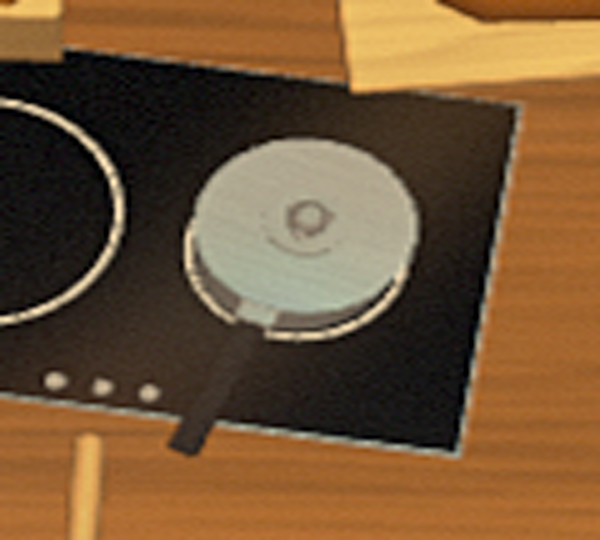

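Request:
play_rows(
  commands="0 0 20 17 0; 0 0 55 47 0; 0 0 93 80 0; 0 0 131 113 0; 0 0 170 146 0; 0 0 208 179 0; 0 0 246 212 0; 0 0 284 245 0; 0 0 322 278 0; 0 0 358 309 0; 0 -2 388 334 0; 0 -2 402 346 0",
)

```text
clock: 15.05
tcp_pos: [0.6143, -0.1649, 0.1891]
orientation: [-0.811, 1.569, -2.977]
ft_force: [0.1, 1.2, -0.3]
gripper_width: 0.28
```

Request:
play_rows(
  commands="0 0 0 0 0; 0 0 0 0 0; 0 0 0 0 0; 0 0 0 0 0; 0 0 0 0 0",
)

```text
clock: 15.55
tcp_pos: [0.6143, -0.1599, 0.1908]
orientation: [-1.911, 1.57, 2.211]
ft_force: [0.8, 0.9, -0.7]
gripper_width: 0.281
```

```bash
python3 - <<'E'
from h import *
s=sense();c=camera_model('wrist');im,d=get_image('wrist');np.savez('pics/w7.npz',im=im,d=d,T=c['T'])
print(s['tcp_pos'],s['gripper_width'],s['ft_force'])
save('w7.png',im)
S=lambda u,v:(200+(u+.5)/2.6-.5,170+(v+.5)/2.6-.5)
print(on('scene',*S(184,197),.12),on('top',361.8,148.9,.12))
E
```

```text
[ 0.61430752 -0.15987367  0.1908125 ] 0.280548913253557 [ 0.84647064  0.91667214 -0.66284183]
[ 0.65278803 -0.10234039  0.12      ] [ 0.64880302 -0.10268974  0.12      ]
```

View pics/w7.png

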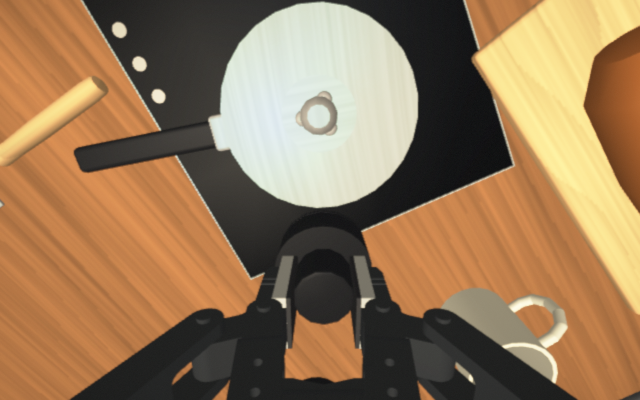

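```bash
python3 - <<'E'
from h import *
w=np.load('pics/w7.npz');T=w['T'];im=w['im']
a=im[0:215,210:430];save('w7c.png',cv2.resize(a,None,fx=2.7,fy=2.7,interpolation=cv2.INTER_CUBIC))
a=im[85:145,285:350];save('w7d.png',cv2.resize(a,None,fx=8,fy=8,interpolation=cv2.INTER_CUBIC))
tcp=sense()['tcp_pos']
k=on('wrist',323.4,297.1,tcp[2]+.023,T);print('knob',k,'tcp',tcp)
st=on('wrist',318.5,115.5,.12,T);print('stud',st)
hsv=cv2.cvtColor(im,cv2.COLOR_RGB2HSV);m=((hsv[...,1]<60)&(hsv[...,2]>120)).astype(np.uint8)[:215]
m[:,:215]=0;m[:,425:]=0
m=cv2.morphologyEx(m,cv2.MORPH_CLOSE,np.ones((9,9)))
cs,_=cv2.findContours(m,cv2.RETR_EXTERNAL,cv2.CHAIN_APPROX_NONE);c=max(cs,key=cv2.contourArea);p=c[:,0].astype(float);p=p[(p[:,0]>235)&(p[:,1]>2)]
W=np.array([on('wrist',x,y,.091,T)[:2] for x,y in p]);A=np.c_[2*W,np.ones(len(W))];x=np.linalg.lstsq(A,(W**2).sum(1),rcond=None)[0];print('lid',x[:2],np.sqrt(x[2]+x[0]**2+x[1]**2))
E
```

```text
knob [ 0.61363197 -0.15807936  0.21392585] tcp [ 0.61439127 -0.16014555  0.19092585]
stud [ 0.64775653 -0.10160466  0.12      ]
lid [ 0.64734264 -0.10167488] 0.06766569138482303
```

View pics/w7d.png

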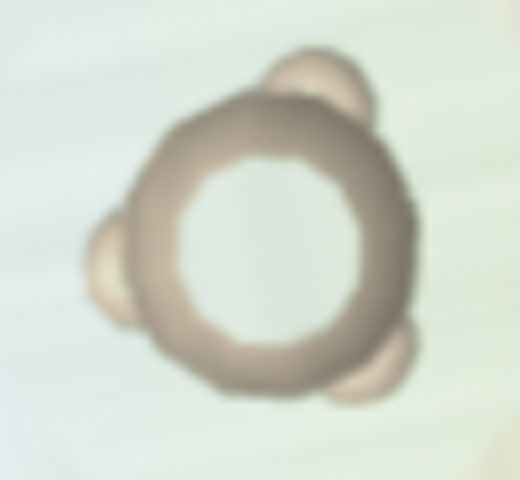

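```bash
python3 - <<'E'
from h import *
s=sense();print(s['tcp_pos']);move([.648,-.103,.158],-.59)
E
```

```text
[ 0.61439127 -0.16014555  0.19092585]
('d', array([ 32.9,  -3.9, -66.2])) ('jaw now', np.float64(-0.5904)) ('twist', np.float64(-0.0004), 'q6', np.float64(0.267)) xaxis [ 0.e+00  1.e-04 -1.e+00]
```

Request:
play_rows(
  commands="0 0 -1 -15 0; 0 0 -2 -35 0; 0 0 -4 -52 0; 0 0 -4 -63 0; 0 5 -4 -66 0; 0 15 -4 -66 0; 0 25 -4 -66 0; 0 31 -4 -66 0; 0 33 -4 -66 0; 0 33 -4 -66 0; 0 33 -4 -66 0; 0 33 -4 -66 0",
)

```text
clock: 16.8
tcp_pos: [0.6484, -0.1046, 0.1584]
orientation: [1.924, 1.57, -0.239]
ft_force: [-0.4, 0.2, -0.6]
gripper_width: 0.281
```

```bash
python3 - <<'E'
from h import *
s=sense();print(s['tcp_pos'],s['ft_force'],s['clock'])
im,d=get_image('scene');a=im[190:300,210:330];a1=cv2.resize(a,None,fx=5,fy=5,interpolation=cv2.INTER_CUBIC);save('cs8.png',np.clip(a1.astype(float)*1.5,0,255).astype(np.uint8))
im,d=get_image('wrist');save('w8.png',im)
E
```

```text
[ 0.64835935 -0.10463661  0.15841579] [-0.40221942  0.15873614 -0.63419548] 16.8
```

View pics/cs8.png

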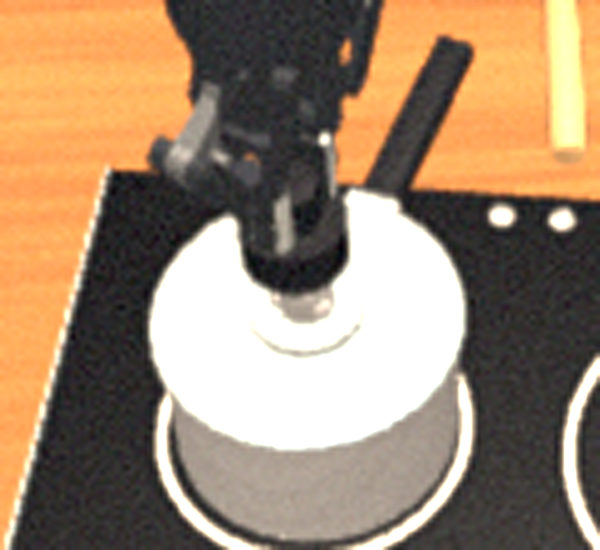

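View pics/w8.png

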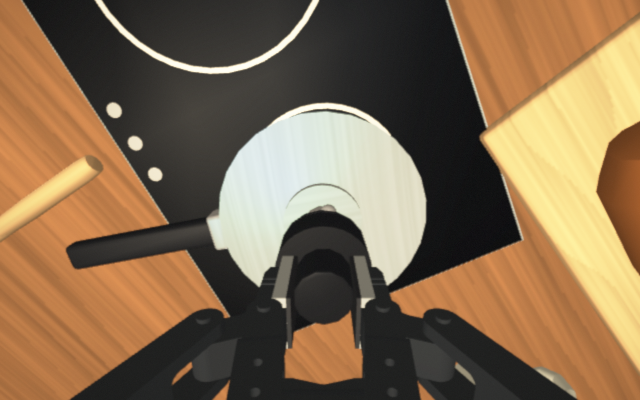

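Request:
play_rows(
  commands="0 0 -1.8 -1.9 0; 0 3 -1.8 -1.9 0; 0 6 -1.8 -1.9 0; 0 9 -1.8 -1.9 0; 0 11 -1.8 -1.9 0; 0 13 -1.8 -1.9 0; 0 13 -1.8 -1.9 0; 0 13 -1.8 -1.9 0",
)

```text
clock: 17.7
tcp_pos: [0.6475, -0.1018, 0.1447]
orientation: [-1.248, 1.571, 2.872]
ft_force: [-0.1, -0.3, -0.6]
gripper_width: 0.28
```

```bash
python3 - <<'E'
from h import *
s=sense();print(s['tcp_pos'],s['ft_force'],s['wrist_torque'])
im,d=get_image('scene');a=im[190:300,210:330];a1=cv2.resize(a,None,fx=5,fy=5,interpolation=cv2.INTER_CUBIC);save('cs9.png',np.clip(a1.astype(float)*1.5,0,255).astype(np.uint8))
E
```

```text
[ 0.64749871 -0.10178049  0.14466368] [-0.1302765 -0.3295122 -0.6388636] [ 0.01643296  0.02584511 -0.04204325]
```

View pics/cs9.png

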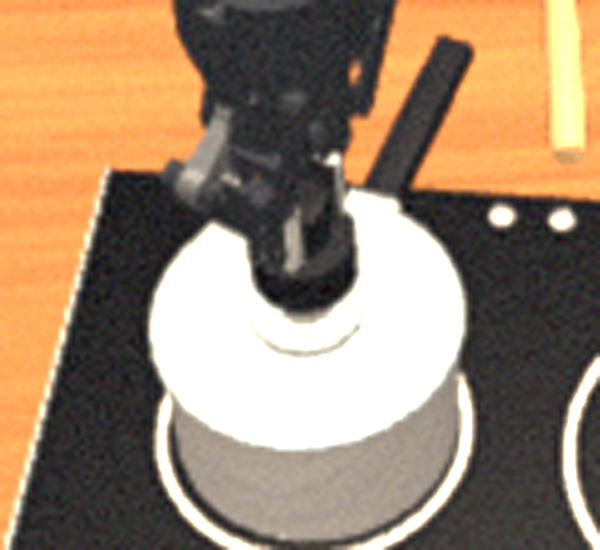

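Request:
play_rows(
  commands="0 1.5 0 0 0; 0 3 0 0 0; 0 4.5 0 0 0; 0 6 0 0 0; 0 7 0 0 0; 0 7 0 0 0",
)

```text
clock: 18.35
tcp_pos: [0.6477, -0.1018, 0.1376]
orientation: [1.773, 1.57, -0.389]
ft_force: [1.2, -0.9, -0.9]
gripper_width: 0.278
```

Request:
play_rows(
  commands="0 0 0 0 0; 0 0 0 0 0; 0 1 0 0 0; 0 2 0 0 0; 0 3 0 0 0; 0 3.5 0 0 0; 0 3.5 0 0 0",
  grip_force=100,
)

```text
clock: 19.05
tcp_pos: [0.6487, -0.1022, 0.1355]
orientation: [1.856, 1.568, -0.307]
ft_force: [1.2, -1.4, 4.7]
gripper_width: 0.269
```

```bash
python3 - <<'E'
from h import *
s=sense();print(s['tcp_pos'],s['ft_force'],s['wrist_torque'])
im,d=get_image('scene');a=im[190:300,210:330];a1=cv2.resize(a,None,fx=5,fy=5,interpolation=cv2.INTER_CUBIC);save('cs10.png',np.clip(a1.astype(float)*1.5,0,255).astype(np.uint8))
E
```

```text
[ 0.64872802 -0.10218807  0.13546908] [ 1.2056441  -1.35069144  4.74770102] [-0.18340905 -0.26233734 -0.00848511]
```

View pics/cs10.png

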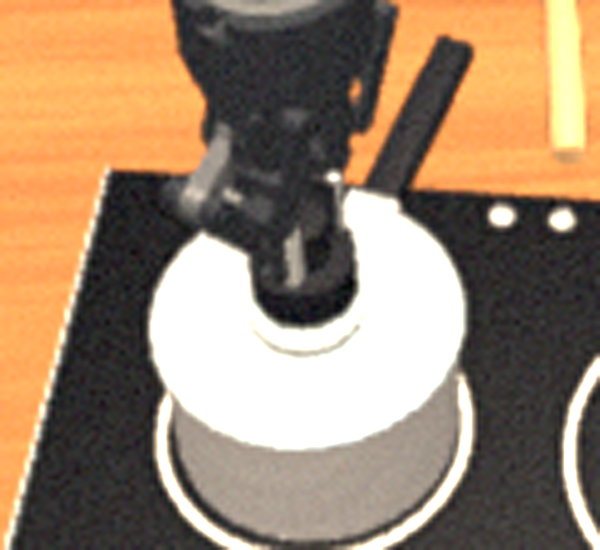

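Request:
play_rows(
  commands="0 1 0 0 0; 0 2 0 0 0; 0 2 0 0 0; 0 3 0 0 0; 0 3 0 0 0",
)

```text
clock: 19.6
tcp_pos: [0.6493, -0.1022, 0.1343]
orientation: [1.924, 1.567, -0.239]
ft_force: [-0.3, -1.3, 11.1]
gripper_width: 0.27
```

Request:
play_rows(
  commands="0 1 0 0 0; 0 2 0 0 0; 0 3 0 0 0; 0 3 0 0 0",
)

```text
clock: 20.0
tcp_pos: [0.6467, -0.1015, 0.127]
orientation: [-1.33, 1.569, 2.79]
ft_force: [2.1, -0.9, -2.5]
gripper_width: 0.268
```

Request:
play_rows(
  commands="0 0.5 0 0 0; 0 1 0 0 0; 0 1.5 0 0 0; 0 1.5 0 0 0; 0 1.5 0 0 0",
)

```text
clock: 20.5
tcp_pos: [0.647, -0.1016, 0.1263]
orientation: [-1.247, 1.57, 2.873]
ft_force: [2.4, -0.3, -2.6]
gripper_width: 0.267
```

Request:
play_rows(
  commands="0 0.5 0 0 0; 0 1 0 0 0; 0 1.5 0 0 0; 0 1.5 0 0 0; 0 1.5 0 0 0",
)

```text
clock: 21.0
tcp_pos: [0.6476, -0.1017, 0.1255]
orientation: [2.001, 1.571, -0.162]
ft_force: [1.3, -1.5, -0.0]
gripper_width: 0.265
```

Request:
play_rows(
  commands="0 0.5 0 0 0; 0 1 0 0 0; 0 1.5 0 0 0; 0 1.5 0 0 0; 0 1.5 0 0 0",
)

```text
clock: 21.5
tcp_pos: [0.6476, -0.1018, 0.1254]
orientation: [2.224, 1.571, 0.061]
ft_force: [-0.6, -0.9, 6.7]
gripper_width: 0.269
```

```bash
python3 - <<'E'
from h import *
s=sense();print(s['tcp_pos'],s['ft_force'],s['wrist_torque'],s['orientation'])
im,d=get_image('scene');a=im[190:300,210:330];a1=cv2.resize(a,None,fx=5,fy=5,interpolation=cv2.INTER_CUBIC);save('cs11.png',np.clip(a1.astype(float)*1.5,0,255).astype(np.uint8))
E
```

```text
[ 0.64760239 -0.10179441  0.12538711] [-0.56644129 -0.94834613  6.71027397] [ 0.01268731  0.20958017 -0.01724551] [2.2236501  1.57075778 0.06075555]
```

View pics/cs11.png

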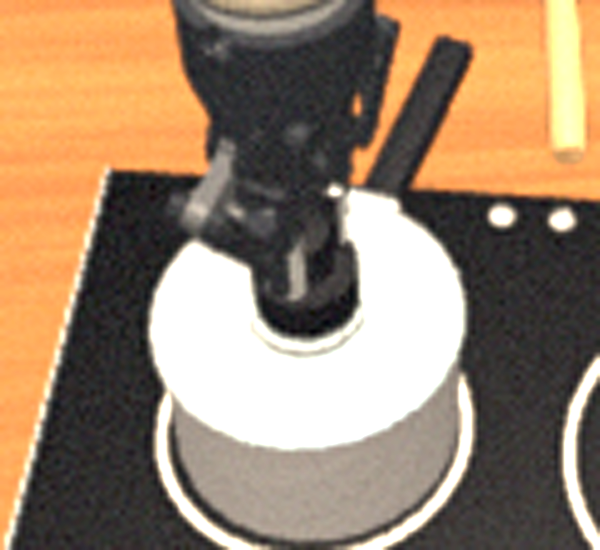

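Request:
play_rows(
  commands="0 0.4 0 0 0; 0 0.8 0 0 0; 0 0.8 0 0 0; 0 0.8 0 0 0; 0 0.8 0 0 0; 0 0.8 0 0 0; 0 0.8 0 0 0",
)

```text
clock: 22.25
tcp_pos: [0.6476, -0.1018, 0.1254]
orientation: [1.012, 1.571, -1.151]
ft_force: [-2.7, -0.4, 9.4]
gripper_width: 0.266
```

```bash
python3 - <<'E'
from h import *
s=sense();print(s['clock'],s['tcp_pos'],s['ft_force'],s['gripper_width'],abs(s['dq']).max())
c=camera_model('wrist');im,d=get_image('wrist');save('w12.png',im)
im,d=get_image('scene');save('s12.png',im)
E
```

```text
22.25 [ 0.64763469 -0.10179623  0.12537316] [-2.70390629 -0.43337479  9.42275351] 0.2661667268182399 0.001450169358713932
```

View pics/w12.png

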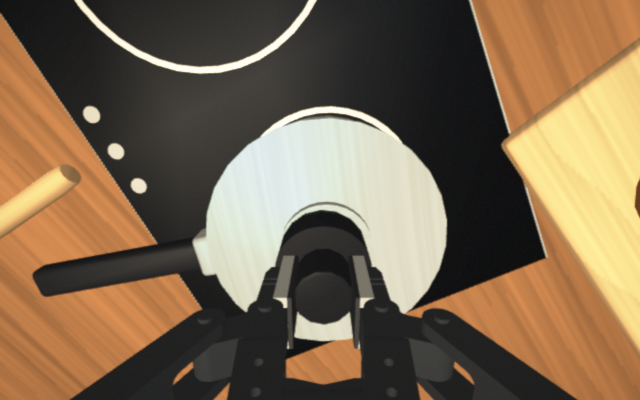

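View pics/s12.png

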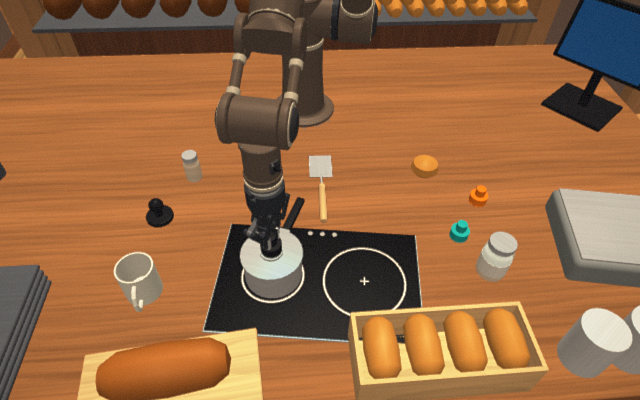

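```bash
python3 - <<'E'
from h import *
print(job_done());s=sense();print(s['clock'],s['ft_force'],s['tcp_pos'])
E
```

```text
the job is handed in; nothing more can be done
None
the job is handed in; nothing more can be done
```

I slid the pot by its handle, flat on the glass, from the large ring to the small one. Then I fetched the black cap, pressed it onto the stud until it clicked and seated, and handed the job in at about 22 s with the gripper still pushing. No verdict was reported.

**Cap seating:** the push rose to about 11 N, dropped away at the click, and then rose steeply at a TCP height of 0.1254 m. About 0.125 m was expected for the cap on its seat.

**At hand-in:** the gripper was pushing down with about 9.4 N at 100 N grip and the arm was still. The other things stood where they were in the last scene picture. I could not read the force after handing in.

**Disagreement between cameras:** the wrist, top and scene views put the pot's centre up to about 5 mm apart in x at the end (0.648 to 0.653 m). All of them put it within about 5 mm of the warming ring's centre. One early hand-picked reading of the stud was farther off, and I dropped it.

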